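Tighten a pump cover crosswise in two rounds

TASK

The pump cover on the bench is being tightened crosswise in two rounds, and the first round is only half done: two opposite T-bar nuts are already half tight (bar at 45 degrees) and the other two are still loose (bar lying along the rim). Finish the first round by turning the two loose nuts clockwise to half tight. Then make the second round crosswise, turning every nut fully tight (bar pointing at the middle of the cover) and finishing both nuts of one opposite pair before either nut of the other pair.

Things in the scene. Friction and masses are not known exactly. Their poses are not given: they have to be found in the camera images.
- pump_housing: Low round grey pump housing, 180 mm across, fixed to the bench, its dark steel cover's top at z = 58 mm (shallow dome to 69 mm in the middle), a pipe port to each side along its y axis, to 107 mm from the centre. Origin: centre of its underside, on the bench top; z up. The four T-bar nuts stand on the cover on a circle of 66 mm radius and do not rise or sink.
- nut_1 (a joint): Steel T-bar nut at x=+46.7, y=+46.7 mm of the housing's frame, opposite nut_3; starts half tight (0.70 to 0.87). Bar 50 long, 12 thick, z 85 to 110 mm, on an 11 mm stem over a 26 mm foot. Radians clockwise from above: 0 loose, bar along the rim; 0.785 half tight; 1.571 fully tight, bar points at the centre, hard stop. Bar lies along (135 deg - value) from the housing's x axis, anticlockwise. Takes 0.08 N m, stays where left.
- nut_2 (a joint): Steel T-bar nut at x=-46.7, y=+46.7 mm of the housing's frame, opposite nut_4; starts loose (0 to 0.12). Bar 50 long, 12 thick, z 85 to 110 mm, on an 11 mm stem over a 26 mm foot. Radians clockwise from above: 0 loose, bar along the rim; 0.785 half tight; 1.571 fully tight, bar points at the centre, hard stop. Bar lies along (225 deg - value) from the housing's x axis, anticlockwise. Takes 0.08 N m, stays where left.
- nut_3 (a joint): Steel T-bar nut at x=-46.7, y=-46.7 mm of the housing's frame, opposite nut_1; starts half tight (0.70 to 0.87). Bar 50 long, 12 thick, z 85 to 110 mm, on an 11 mm stem over a 26 mm foot. Radians clockwise from above: 0 loose, bar along the rim; 0.785 half tight; 1.571 fully tight, bar points at the centre, hard stop. Bar lies along (315 deg - value) from the housing's x axis, anticlockwise. Takes 0.08 N m, stays where left.
- nut_4 (a joint): Steel T-bar nut at x=+46.7, y=-46.7 mm of the housing's frame, opposite nut_2; starts loose (0 to 0.12). Bar 50 long, 12 thick, z 85 to 110 mm, on an 11 mm stem over a 26 mm foot. Radians clockwise from above: 0 loose, bar along the rim; 0.785 half tight; 1.571 fully tight, bar points at the centre, hard stop. Bar lies along (45 deg - value) from the housing's x axis, anticlockwise. Takes 0.08 N m, stays where left.

How it is judged:
By the outcome, as a careful person would: the job done as asked, in the order asked, and still so for the second after the job is handed in, with the robot touching nothing.
It also fails if it takes over 69 s, if anything falls off the work surface, if the arm or the gripper's body presses on something with over 40 N, if the wrist force passes 120 N, or if a joint passes its speed limit or range.

ROBOT

A 6-joint arm with a two-finger parallel gripper is mounted at the origin on a cart in front of the work surface, level with it; the furniture and walls round the work are solid. World frame = base frame: x ahead of the robot, y to its left, z up, the work surface at z = 0. Lengths are in m, angles in rad, forces in N, time in s.
With the tool pointing down it reaches from about 0.25 to 0.8 m from the base axis. Payload 3.9 kg.
Tool frame: the origin (TCP) lies at the very end of the fingers, on their centre line; the grasp point (between the pads) lies 19 mm behind it; z points along the fingers, y is the direction in which the jaws open and shut (so a half turn about z gives the same grasp; the last joint's range is limited). The gripper opens to 85 mm and grips with 20 to 120 N. Pads are 22 mm wide; open, the fingers measure 114 mm over their backs; the gripper's body (76 mm by 85 mm) begins 54 mm behind the grasp point. The pads swing forward as they close: fully open they stand 13 mm farther back than shut.
Start: joints at [-1.103, 0.26, -0.138, 1.173, 0, 1.571], TCP at [0.237, -0.469, 0.231] pointing down, gripper open.
Joint ranges: [-2.78, 2.78], [-0.83, 1.72], [-1.28, 1.37], [-1.9, 2.12], [-1.57, 1.48], [-3.14, 3.14]. Speed limits (rad/s): [2.57, 2.57, 3.14, 3.14, 3.14, 3.14].

INTERFACE

Orientations are given as a rotation vector (axis times angle).
In Python, from workcell import ctrl, solve_ik, vision gives the robot as it stands. Calls block until the motion is done:
- ctrl.goto(position, orientation): joint-space move of the TCP to a pose.
- ctrl.movel(position, rotation=None, feed=0.15, f_stop=None): straight line of the TCP; rotation=None keeps the orientation; feed is the mean speed in m/s. With f_stop (N) it stops when the force on the tool has changed by that much, and returns True; else False.
- ctrl.movej(angles): joint-space move.
- ctrl.ungrasp() and ctrl.close_gripper(squeeze=None): open the fingers fully, or close them until they stop; squeeze is the grip in N (None keeps the last).
- ctrl.pause(seconds).
- solve_ik(position, orientation): joint angles nearest the present ones, or None.
- ctrl.get_obs(): the state.
- vision.grab_frame(name): name is "scene" or "side" or "wrist"; returns the picture (420x560x3 uint8, red, green, blue); there is no depth.
- vision.get_calibration(name): a dict with "fx", "fy", "cx", "cy" (pixels), "R" (3x3) and "t" (3): a world point X has camera coordinates R X + t. Camera axes: x right, y down, z forward; pixel columns grow to the right and rows downward; lengths in m; the calibration is good to about 2 mm. A picture is of the moment at which its call begins: read the wrist's pose just before it. get_calibration takes no time and is no camera call; for the wrist camera it gives the pose at the moment of the call.
A pose or a line that the arm cannot do raises ctrl.PlanningError and nothing moves.
- ctrl.hand_in(): hands the job in, once; it reports no verdict.
The state is a dict: "time_s": time; "joints": joint angles; "joint_velocities": joint speeds; "joint_torque": joint torques, N m; "tool_pos": TCP position; "ee_rot": TCP orientation; "force": force on the tool from outside, world axes, zero at the start; "wrist_torque": the same for the moment, N m; "finger_gap": finger opening in m.
Only numpy, scipy, OpenCV 4.12 (cv2) and the standard library are available. Lean on these libraries where they do the work, as an engineer would, in place of code of your own. Each camera call takes 0.05 s, during which the arm holds its last target.

## Working session

There is one attempt and no reset: what is moved stays moved. The work goes in short steps, each a Python script; the robot and the scene stay as the last script left them, time stands still between calls to the robot, and variables do not carry over. Pictures are saved under pics/ and viewed, and the job is handed in when it is done.

```bash
ls; mkdir -p pics; python3 - <<'E'
from workcell import ctrl, solve_ik, vision
import cv2
for n in ["scene","side","wrist"]:
    im=vision.grab_frame(n); cv2.imwrite(f"pics/{n}0.png",im[:,:,::-1])
    c=vision.get_calibration(n); print(n,c)
o=ctrl.get_obs(); print(o)
E
```

```text
pics
scene {'fx': 437.1819840338421, 'fy': 437.1819840338421, 'cx': 276.76102756486256, 'cy': 208.18229745473113, 'R': array([[-0.83929651, -0.54364401,  0.00570573],
       [-0.33141994,  0.50328192, -0.79804018],
       [ 0.43097818, -0.67168333, -0.60257722]]), 't': array([0.42495011, 0.26936772, 0.58504862])}
side {'fx': 418.62256753576975, 'fy': 418.62256753576975, 'cx': 280.8997366437111, 'cy': 208.635689937059, 'R': array([[-0.93382905, -0.3572221 ,  0.01885952],
       [-0.22121997,  0.53526165, -0.81520346],
       [ 0.28111391, -0.76543278, -0.57886754]]), 't': array([0.46585609, 0.24895518, 0.63931535])}
wrist {'fx': 374.64057980123005, 'fy': 374.64057980123005, 'cx': 279.25740863614766, 'cy': 206.64482881535383, 'R': array([[ 0.45072797, -0.89266057, -0.00118135],
       [-0.85749336, -0.43333816,  0.27735029],
       [-0.2480916 , -0.12399653, -0.96076814]]), 't': array([-0.52511577, -0.03504071,  0.3780785 ])}
{'time_s': 0.15, 'joints': array([-1.10298839e+00,  2.60535594e-01, -1.39065899e-01,  1.17272161e+00,
       -7.80585896e-06,  1.57078066e+00]), 'joint_velocities': array([-0.00126861, -0.00143578,  0.00336993, -0.00126302,  0.00040839,
        0.00169821]), 'joint_torque': array([-8.93885881e-04, -4.06006730e+01,  2.54166108e+01,  1.26987475e-02,
       -2.42260126e-05,  1.38361932e-05]), 'tool_pos': array([ 0.23649781, -0.46812219,  0.23065743]), 'ee_rot': array([-3.05459507e+00, -7.27828832e-01,  5.67500291e-04]), 'force': array([ 0.18401726, -0.80992024,  0.28204788]), 'wrist_torque': array([-0.03481194,  0.03404448, -0.01111294]), 'finger_gap': 0.08551777496975875}
```

View pics/scene0.png

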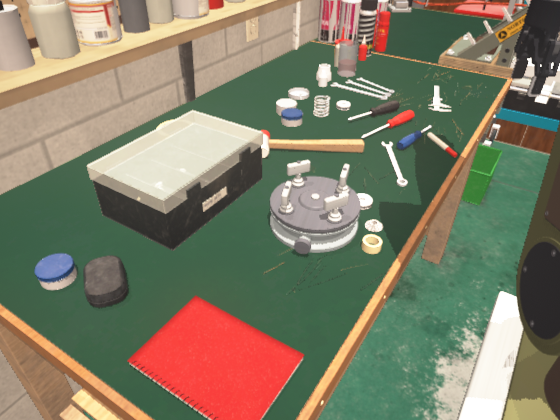

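View pics/side0.png

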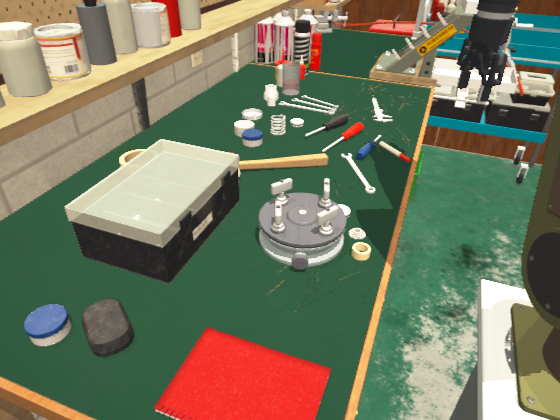

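View pics/wrist0.png

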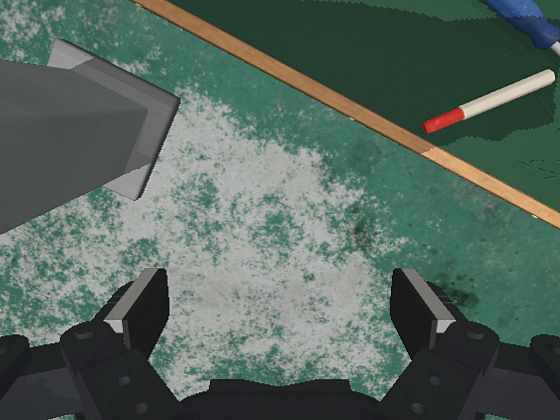

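The scene shows the pump at about (315,205) in "scene" and (302,222) in "side", with one dark port at (303,245) in "scene". I'll get a rough centre from these two views, then look from above with the wrist camera.

```bash
cat > h.py <<'E'
from workcell import ctrl, solve_ik, vision
import cv2, numpy as np
from scipy.spatial.transform import Rotation as Rn
def ray(c,u,v,z):
    R=np.array(c['R']);t=np.array(c['t']); C=-R.T@t
    d=R.T@np.array([(u-c['cx'])/c['fx'],(v-c['cy'])/c['fy'],1.])
    return C+d*(z-C[2])/d[2]
def proj(c,X):
    x=np.array(c['R'])@np.array(X)+np.array(c['t']); return np.array([c['cx']+c['fx']*x[0]/x[2],c['cy']+c['fy']*x[1]/x[2]])
def down(a):  # tool z down; tool x axis at world angle a -> y axis = a-90deg
    x=np.array([np.cos(a),np.sin(a),0]);z=np.array([0,0,-1.]);y=np.cross(z,x)
    return Rn.from_matrix(np.c_[x,y,z]).as_rotvec()
def save(n,name):
    c=vision.get_calibration(n); im=vision.grab_frame(n); cv2.imwrite(f"pics/{name}.png",im[:,:,::-1]); return im,c
E
python3 - <<'E'
from h import *
for n,p,q in [("scene",(315,203),(303,246)),("side",(302,219),(300,261))]:
    c=vision.get_calibration(n); print(n,ray(c,*p,.06),ray(c,*q,.03), -np.array(c['R']).T@c['t'])
c=vision.get_calibration("wrist");o=ctrl.get_obs()
T=Rn.from_rotvec(o['ee_rot']).as_matrix(); print(T)
C=-c['R'].T@c['t']; print("cam in tool",T.T@(C-o['tool_pos'])); print(c['R']@T)
E
```

```text
scene [ 0.50188681 -0.1296547   0.06      ] [ 0.4743237  -0.03829456  0.03      ] [0.19378979 0.48842109 0.56507859]
side [ 0.50308317 -0.12681276  0.06      ] [ 0.47603105 -0.0390718   0.03      ] [0.31038338 0.52251085 0.56424221]
[[ 8.92551833e-01  4.50944278e-01 -6.95436051e-04]
 [ 4.50944815e-01 -8.92550798e-01  1.35921465e-03]
 [-7.78193087e-06 -1.52677281e-03 -9.99998834e-01]]
cam in tool [ 0.07107637  0.00088616 -0.14168863]
[[-2.42573044e-04  9.99999911e-01 -3.45419911e-04]
 [-9.60771020e-01 -3.28856849e-04 -2.77342637e-01]
 [-2.77342726e-01  2.64593593e-04  9.60771015e-01]]
```

```bash
python3 - <<'E'
from h import *
for a in (0,np.pi/2,-np.pi/2,np.pi): print(a,solve_ik([.43,-.13,.29],down(a)))
ctrl.goto([.43,-.13,.29],down(0))
ctrl.pause(.2)
im,c=save("wrist","w1"); np.save("w1c.npy",c,allow_pickle=True); o=ctrl.get_obs();print(o['time_s'],o['tool_pos'],o['joints'])
E
```

```text
0 [-0.29358899  0.10939734 -0.17655844  1.28484055  0.          2.84800367]
1.5707963267948966 [-0.29358899  0.10939734 -0.17655844  1.28484055  0.          1.27720734]
-1.5707963267948966 [-0.29358899  0.10939734 -0.17655844  1.28484055  0.         -1.86438531]
3.141592653589793 [-0.29358899  0.10939734 -0.17655844  1.28484055  0.         -0.29358899]
1.8667 [ 0.42985354 -0.13066045  0.28982304] [-2.95010131e-01  1.09774111e-01 -1.76578304e-01  1.28476298e+00
 -1.12653080e-04  2.84787700e+00]
```

View pics/w1.png

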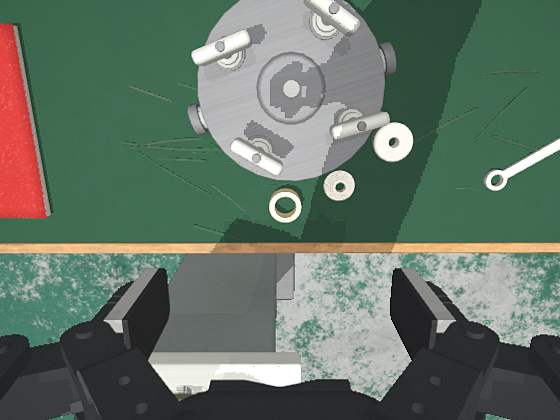

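The wrist view shows the cover centred at (291,88), ports at (197,119) and (388,58), and bars near (221,47), (331,12), (360,125) and (257,157). The top bar touches the image edge, so I'll shift forward for a clean measurement.

```bash
python3 - <<'E'
from h import *
ctrl.movel([.485,-.13,.29]); ctrl.pause(.2)
im,c=save("wrist","w2"); np.save("w2c.npy",c,allow_pickle=True); np.save("w2.npy",im)
o=ctrl.get_obs();print(o['time_s'],o['tool_pos'])
crop=im[0:260,150:440]; cv2.imwrite("pics/w2crop.png",cv2.resize(crop[:,:,::-1],None,fx=2.3,fy=2.3,interpolation=cv2.INTER_CUBIC))
E
```

```text
2.6333 [ 0.48423765 -0.12999292  0.29025298]
```

View pics/w2crop.png

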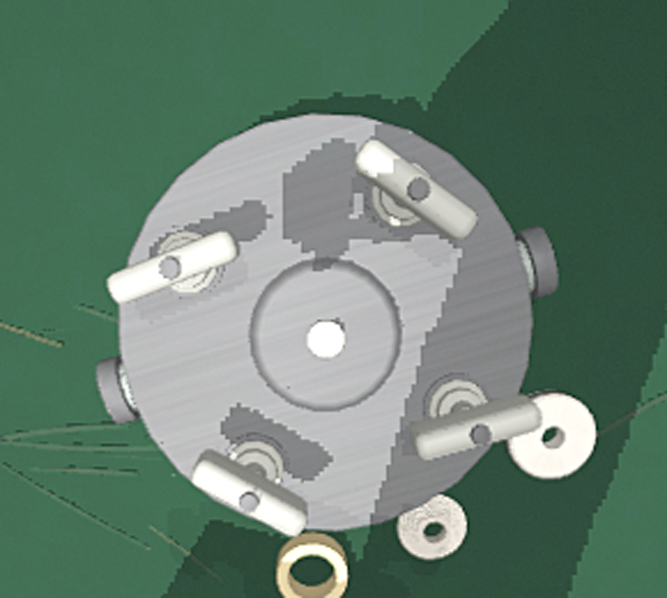

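```bash
cat > meas.py <<'E'
from h import *
im=np.load("w2.npy"); c=np.load("w2c.npy",allow_pickle=True).item()
f=lambda p:(p[0]/2.3+150-.28,p[1]/2.3-.28)
g=cv2.cvtColor(im,cv2.COLOR_RGB2GRAY)
pins=dict(A=(170,267),B=(418,188),C=(481,434),D=(249,501))
P={}
for k,p in pins.items():
    u,v=f(p); X=ray(c,u,v,.110); P[k]=X[:2]
ctr=np.mean(list(P.values()),0); print("ctr",ctr)
for k in P: d=P[k]-ctr; print(k,P[k],np.hypot(*d)*1e3,np.degrees(np.arctan2(d[1],d[0])))
hub=ray(c,*f((325,339)),.069); print("hub",hub)
l=ray(c,*f((118,392)),.03); r=ray(c,*f((540,262)),.03); print("ports",l,r,"axis deg",np.degrees(np.arctan2(*(l-r)[1::-1])))
# bar angles from bright mask round each pin
hsv=cv2.cvtColor(im,cv2.COLOR_RGB2HSV)
for k,p in pins.items():
    u,v=f(p)
    t={'A':195,'B':195,'C':130,'D':195}[k]
    t=int(np.percentile(g[int(v)-4:int(v)+5,int(u)-6:int(u)+7],60))-22
    m=(g>t).astype(np.uint8); w=np.zeros_like(m); cv2.circle(w,(int(u),int(v)),30,1,-1); m&=w
    m=cv2.morphologyEx(m,cv2.MORPH_CLOSE,np.ones((5,5),np.uint8))
    m=cv2.morphologyEx(m,cv2.MORPH_OPEN,np.ones((5,5),np.uint8))
    n,lab=cv2.connectedComponents(m); m=(lab==lab[int(v),int(u)]).astype(np.uint8)
    cs,_=cv2.findContours(m,cv2.RETR_EXTERNAL,cv2.CHAIN_APPROX_NONE); cc=max(cs,key=cv2.contourArea)
    q=np.array([ray(c,x,y,.110)[:2] for x,y in cc[:,0]],np.float32)
    (rc,sz,ang)=cv2.minAreaRect(q*1000); vx,vy=cv2.fitLine(q,cv2.DIST_L2,0,.01,.01)[:2].ravel()
    print(k,"thr",t,"rect",np.round(rc),np.round(sz,1),ang,"line deg",np.degrees(np.arctan2(vy,vx))%180)
E
python3 meas.py
```

```text
ctr [ 0.51047521 -0.14231354]
A [ 0.5415776  -0.08407633] 66.02220927645763 61.89493701116074
B [ 0.56877626 -0.17314211] 65.95008251591912 -27.869099723049867
C [ 0.47923101 -0.20071189] 66.23116539951904 -118.1476137158344
D [ 0.45231598 -0.11132384] 65.9003664430486 151.9494207128829
hub [ 0.51041381 -0.14188721  0.069     ]
ports [ 0.48071406 -0.04558051  0.03      ] [ 0.54022025 -0.24020618  0.03      ] axis deg 107.00084801428854
A thr 173 rect [539. -87.] [39.6 49.8] 54.240875244140625 line deg 143.53484
B thr 129 rect [ 565. -171.] [48.8 38. ] 58.18184280395508 line deg 62.136543
C thr 141 rect [ 427. -131.] [597.8 402.3] 89.96389770507812 line deg 89.93337
D thr 184 rect [ 454. -111.] [52.9 12.3] 62.739601135253906 line deg 61.28771
```

Pin positions give all four nuts at 66.0 mm radius, the hub agrees within 0.5 mm, and the ports give a yaw of about 17°. Next are the bar angles from the bar ends.

```bash
python3 - <<'E'
from h import *
im=np.load("w2.npy"); c=np.load("w2c.npy",allow_pickle=True).item()
pins=dict(A=(170,267),B=(418,188),C=(481,434),D=(249,501))
f=lambda p:(p[0]/2.3+150-.28,p[1]/2.3-.28)
tiles=[]
for k,p in pins.items():
    u,v=f(p);u=int(round(u));v=int(round(v))
    t=cv2.resize(im[v-32:v+33,u-42:u+43,::-1],(390,298),interpolation=cv2.INTER_CUBIC)
    cv2.putText(t,k,(5,25),0,1,(0,0,255),2); tiles.append(t); print(k,u,v)
cv2.imwrite("pics/tiles.png",np.vstack([np.hstack(tiles[:2]),np.hstack(tiles[2:])]))
E
```

```text
A 224 116
B 331 81
C 359 188
D 258 218
```

View pics/tiles.png

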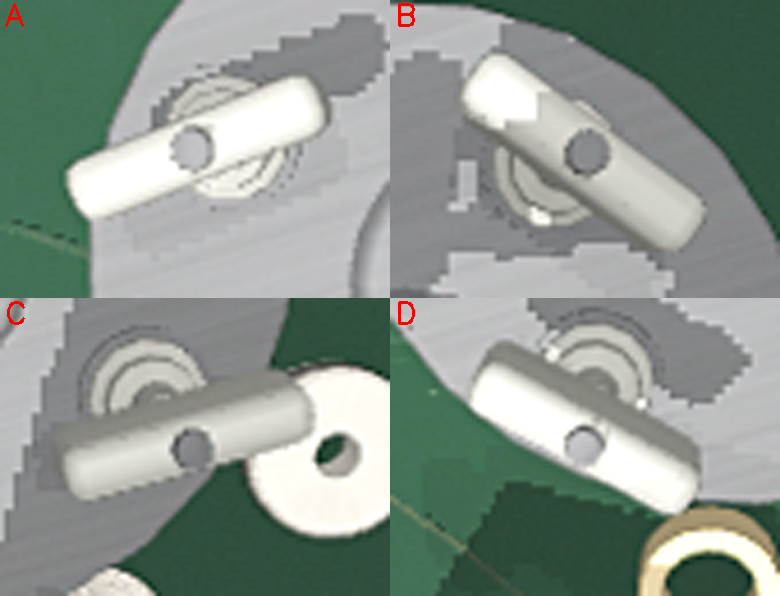

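The tiles show each bar's top face and its centre pin clearly. In the picture A and C tilt one way (half tight), and B and D lie along the rim (loose). I'll convert the edge directions to world angles.

```bash
python3 - <<'E'
from h import *
c=np.load("w2c.npy",allow_pickle=True).item()
uv=dict(A=(224,116),B=(331,81),C=(359,188),D=(258,218)); off=dict(A=(0,0),B=(390,0),C=(0,298),D=(390,298))
E=dict(A=[((70,180),(300,78)),((95,218),(325,112))],B=[((508,58),(700,200)),((465,102),(655,245))],C=[((85,500),(305,437)),((65,452),(290,385))],D=[((497,362),(697,462)),((475,398),(665,510))])
phi=17.0
loose=dict(A=135,D=225,C=315,B=45)
for k in E:
    for e in E[k]:
        X=[ray(c,uv[k][0]-42+(p[0]-off[k][0]+.5)/4.588-.5,uv[k][1]-32+(p[1]-off[k][1]+.5)/4.588-.5,.11) for p in e]
        d=X[1]-X[0]; a=np.degrees(np.arctan2(d[1],d[0])); val=(loose[k]+phi-a+90)%180-90
        print(k,"len",np.hypot(*d[:2])*1e3,"ang",a%180,"val",val,np.radians(val))
for k,p,a in [("D",(.4523,-.1113),-118.),("B",(.5688,-.1731),-118.),("A",(.5416,-.0841),107.),("C",(.4792,-.2007),107.)]:
    for z in (.16,.08): print(k,solve_ik([*p,z],down(np.radians(a))))
E
```

```text
A len 46.172877921750235 ang 112.86930853570473 val 39.130691464295296 0.6829594046339941
A len 46.72020453117067 ang 113.80990647942609 val 38.190093520573896 0.6665428735785673
B len 42.33091105096884 ang 55.754845191909084 val 6.245154808090888 0.1089985136979406
B len 42.3859689116341 ang 54.989426300933616 val 7.010573699066413 0.12235759350242702
C len 43.52365906750054 ang 106.67552907296196 val 45.32447092703802 0.7910612494012601
C len 44.27441971720068 ang 107.16276590129817 val 44.837234098701856 0.7825573625098196
D len 43.85575078668408 ang 62.2343868023717 val -0.23438680237171639 -0.0040908214246077055
D len 43.65503784496369 ang 57.887700034538 val 4.112299965462 0.071773174226961
D [-0.24128173  0.20464355 -0.40787585  0.95827693  0.         -1.32338586]
D [-0.24128173  0.28375463 -0.53833967  0.74870202  0.         -1.32338586]
B [-0.29541985  0.4145255  -0.09704699  1.05922384  0.         -1.37752399]
B [-0.29541985  0.47570918 -0.2209783   0.87410884  0.         -1.37752399]
A [-1.54050354e-01  3.38367217e-01 -2.16938863e-01  1.01549025e+00
  4.44089210e-16  1.12004000e+00]
A [-1.54050354e-01  4.06031769e-01 -3.41827595e-01  8.22936963e-01
  4.44089210e-16  1.12004000e+00]
C [-0.39662709  0.29199546 -0.28608023  0.99272064  0.          0.87746326]
C [-0.39662709  0.36361853 -0.41237616  0.79480164  0.          0.87746326]
```

All values match the spec (A 0.68, C 0.79, D about 0.03, B about 0.11 rad). IK gives j5 = 0, so the turns are j6 only. I'll do nut_2 (D) to half tight first.

```bash
cat >> h.py <<'E'
POS=dict(D=(.4523,-.1113),B=(.5688,-.1731),A=(.5416,-.0841),C=(.4792,-.2007))
rad=np.radians
def st(tag):
    o=ctrl.get_obs(); print(tag,"t%.2f"%o['time_s'],"gap%.1f"%(o['finger_gap']*1e3),"F",np.round(o['force'],1),"M",np.round(o['wrist_torque'],2),"p",np.round(o['tool_pos']*1e3,1),"j6 %.3f"%o['joints'][5]); return o
def turn(k,a0,a1,over=0.,zg=.080,first=True,last=True):
    p=POS[k]
    if first:
        ctrl.goto([*p,.150],down(rad(a0)))
        hit=ctrl.movel([*p,zg],feed=.1,f_stop=15)
        st(k+" down hit=%s"%hit)
        if hit: return False
    ctrl.close_gripper(60); o=st("closed")
    if not .009<o['finger_gap']<.016: print("BAD GAP"); return False
    j=np.array(solve_ik([*p,zg],down(rad(a0)))); j1=j.copy(); j1[5]+=rad(a0-a1+over)
    ctrl.movej(j1); ctrl.pause(.25); st("turned, target j6 %.3f"%j1[5])
    if over: 
        j2=j.copy(); j2[5]+=rad(a0-a1); ctrl.movej(j2); ctrl.pause(.1)
    ctrl.ungrasp(); st("open")
    if last: ctrl.movel([*p,.150],feed=.2)
    return True
E
python3 - <<'E'
from h import *
print(turn("D",-120,-163))
im,c=save("scene","s1"); st("end")
cv2.imwrite("pics/s1c.png",cv2.resize(im[140:270,240:390,::-1],None,fx=4,fy=4,interpolation=cv2.INTER_CUBIC))
E
```

```text
D down hit=False t6.95 gap85.2 F [0.7 0.  0.1] M [-0.01 -0.    0.02] p [ 452.8 -111.4   80.4] j6 -1.288
closed t7.62 gap11.1 F [-3.8  1.8  5.7] M [0.41 0.56 0.01] p [ 451.  -110.5   80.2] j6 -1.289
turned, target j6 -0.538 t8.62 gap10.8 F [-3.9  2.5  5.9] M [ 0.37  0.61 -0.08] p [ 451.  -110.6   80.2] j6 -0.538
open t9.33 gap85.5 F [ 0.2 -0.2 -0.2] M [0.   0.07 0.02] p [ 452.3 -111.3   80. ] j6 -0.538
True
end t9.88 gap85.4 F [-0.5  0.3  0. ] M [-0.    0.07  0.04] p [ 451.7 -111.2  149.4] j6 -0.538
```

View pics/s1c.png

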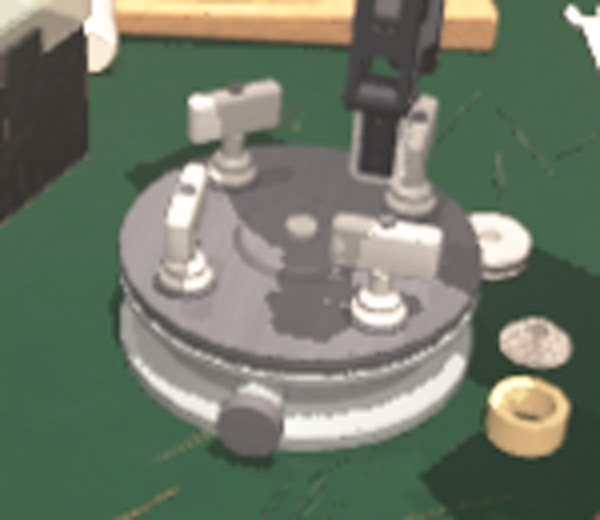

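The nut nearest the robot (D, bar at (385,245) in the crop) now stands at 45°, and the turning moment read 0.08 N m as stated. Next, nut B to half, then a top view to check the first round.

```bash
python3 - <<'E'
from h import *
print(turn("B",-124.5,-163))
ctrl.goto([.485,-.13,.29],down(rad(0))); ctrl.pause(.2)
im,c=save("wrist","w3"); np.save("w3c.npy",c,allow_pickle=True); np.save("w3.npy",im); st("end")
cv2.imwrite("pics/w3crop.png",cv2.resize(im[20:250,170:420,::-1],None,fx=2.6,fy=2.6,interpolation=cv2.INTER_CUBIC))
E
```

```text
B down hit=False t11.46 gap85.4 F [0.4 0.3 0.1] M [-0.04 -0.02 -0.03] p [ 569.2 -173.1   80.6] j6 -1.264
closed t12.13 gap11.3 F [-3.1  2.9  4.5] M [0.42 0.58 0.04] p [ 567.7 -172.3   80.3] j6 -1.264
turned, target j6 -0.592 t13.07 gap11.3 F [-3.6  2.3  6.8] M [ 0.43  0.7  -0.07] p [ 567.9 -172.5   80.3] j6 -0.593
open t13.78 gap85.6 F [-0.2  0.3  0.4] M [ 0.05 -0.04  0.03] p [ 568.8 -173.1   80. ] j6 -0.592
True
end t17.44 gap85.1 F [0.3 0.3 0.6] M [-0.03  0.01  0.01] p [ 485. -130.  290.] j6 2.880
```

View pics/w3crop.png

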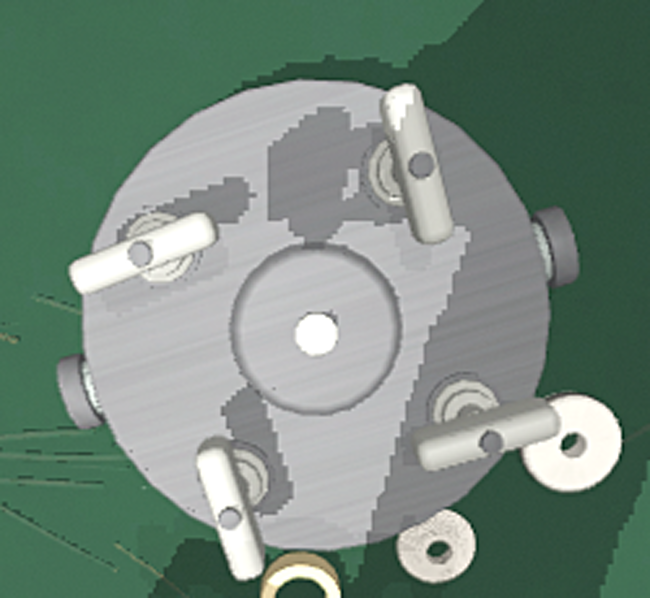

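The first round is done: all four bars are at about 45° (B at (420,165) and D at (230,515) in the crop lean about 17° from image vertical, as expected), and A and C are unmoved. Second round, starting with the B/D pair.

```bash
python3 - <<'E'
from h import *
if turn("B",-163,-208,over=2.5): print(turn("D",-163,-208,over=2.5))
im,c=save("scene","s2"); st("end")
cv2.imwrite("pics/s2c.png",cv2.resize(im[140:270,240:390,::-1],None,fx=4,fy=4,interpolation=cv2.INTER_CUBIC))
E
```

```text
B down hit=False t21.21 gap85.8 F [-0.   0.4 -0.5] M [ 0.02 -0.01 -0.05] p [ 569.3 -173.2   80.5] j6 -0.592
closed t21.88 gap11.3 F [-1.2  4.2  4. ] M [0.6  0.23 0.02] p [ 568.6 -172.4   80.3] j6 -0.592
turned, target j6 0.237 t22.93 gap11.1 F [-2.6  1.3  6.1] M [0.11 0.6  1.22] p [ 568.5 -173.3   80.3] j6 0.233
open t23.99 gap85.4 F [-0.6  0.5  0.5] M [ 0.04 -0.01  0.01] p [ 568.8 -173.1   80. ] j6 0.193
D down hit=False t26.07 gap85.7 F [-0.5  0.1 -0.2] M [ 0.05 -0.03  0.02] p [ 452.9 -111.5   80.3] j6 -0.538
closed t26.74 gap10.8 F [-2.1  4.4  5.6] M [0.85 0.26 0.06] p [ 452.1 -110.3   80.3] j6 -0.538
turned, target j6 0.291 t27.80 gap10.8 F [-1.4  0.4  5. ] M [0.28 0.42 1.23] p [ 452.  -111.1   80.3] j6 0.288
open t28.86 gap85.4 F [-0.2 -0.7 -0.3] M [ 0.01  0.02 -0.03] p [ 452.3 -111.3   80. ] j6 0.247
True
end t29.41 gap85.3 F [-0.1  0.4 -0.3] M [ 0.04  0.02 -0.03] p [ 451.8 -111.2  149.4] j6 0.247
```

View pics/s2c.png

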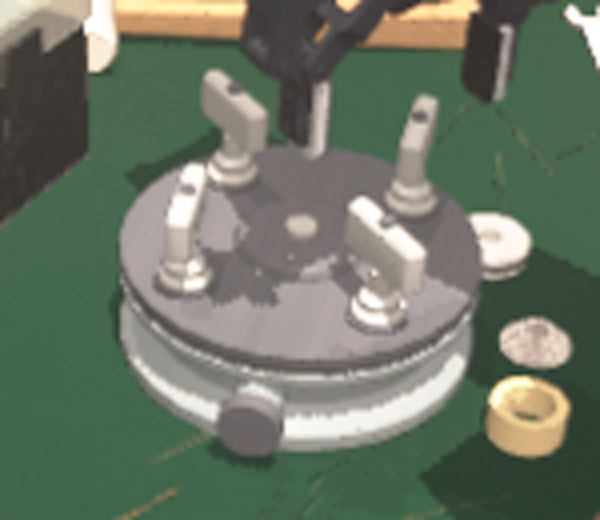

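B and D both hit the hard stop (1.2 N m). I'll verify from above before touching the other pair.

```bash
python3 - <<'E'
from h import *
ctrl.goto([.485,-.13,.29],down(rad(0))); ctrl.pause(.2)
im,c=save("wrist","w4"); np.save("w4c.npy",c,allow_pickle=True); np.save("w4.npy",im); st("end")
tiles=[]
for k in "BD":
    u,v=np.round(proj(c,[*POS[k],.11])).astype(int); print(k,u,v)
    tiles.append(cv2.resize(im[v-34:v+34,u-34:u+34,::-1],(390,390),interpolation=cv2.INTER_CUBIC))
cv2.imwrite("pics/t4.png",np.hstack(tiles))
E
```

```text
end t31.90 gap85.2 F [-0.3 -0.5 -0.3] M [ 0.02 -0.01  0.  ] p [ 485.  -130.   289.9] j6 2.880
B 331 83
D 258 219
```

View pics/t4.png

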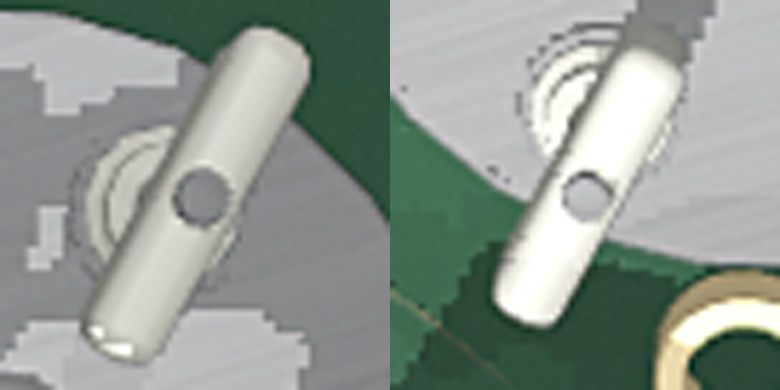

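Both bars measure about 27–28° from image vertical against 28° expected for pointing at the centre, so this pair is fully tight within measurement error. Now A and C.

```bash
python3 - <<'E'
from h import *
if turn("C",107,62,over=2.5): print(turn("A",113-1,62,over=2.5))
ctrl.goto([.485,-.13,.29],down(rad(0))); ctrl.pause(.2)
im,c=save("wrist","w5"); st("end")
cv2.imwrite("pics/w5crop.png",cv2.resize(im[20:250,170:420,::-1],None,fx=2.6,fy=2.6,interpolation=cv2.INTER_CUBIC))
E
```

```text
C down hit=False t34.49 gap85.3 F [-0.2 -0.3  0.8] M [ 0.07 -0.01  0.03] p [ 479.7 -200.9   80.5] j6 0.878
closed t35.16 gap10.9 F [-3.4 -1.   5. ] M [-0.22  0.59 -0.02] p [ 478.5 -201.    80.3] j6 0.878
turned, target j6 1.706 t36.22 gap11.3 F [-5.9 -0.6  8. ] M [-0.38  1.14  1.23] p [ 477.5 -201.    80.3] j6 1.703
open t37.27 gap85.4 F [-0.4 -0.3 -0.1] M [-0.04 -0.03 -0.  ] p [ 479.2 -200.7   80. ] j6 1.663
A down hit=False t39.27 gap85.5 F [-0.2 -0.1 -0.4] M [0.01 0.02 0.02] p [542.  -84.5  80.5] j6 1.033
closed t39.94 gap10.8 F [-4.1 -2.2  6. ] M [-0.32  0.67 -0.02] p [540.8 -84.5  80.3] j6 1.033
turned, target j6 1.949 t41.08 gap11.1 F [-6.8 -2.8  7.1] M [-0.45  1.17  1.14] p [539.7 -84.5  80.3] j6 1.946
open t42.13 gap85.4 F [-0.3 -0.5 -0.1] M [ 0.01 -0.06 -0.02] p [541.6 -84.1  80. ] j6 1.905
True
end t43.81 gap85.4 F [ 1.2 -0.1  0.7] M [0.02 0.01 0.01] p [ 484.8 -129.7  288.9] j6 2.879
```

View pics/w5crop.png

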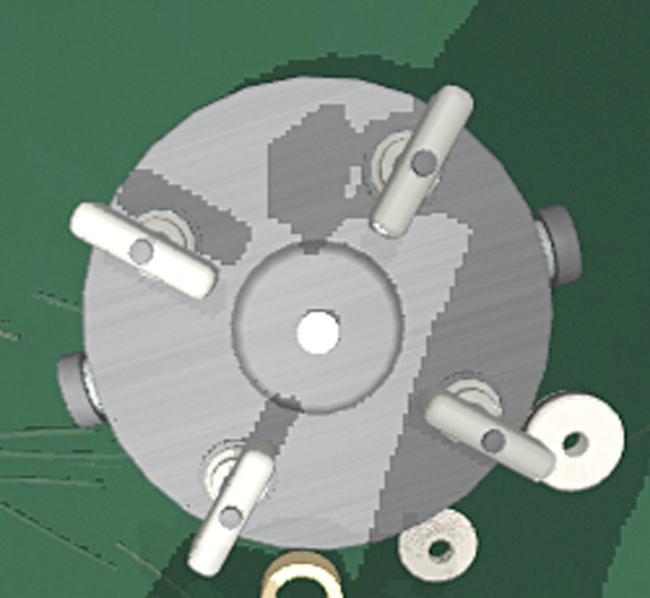

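All four bars point at the hub, the four stops were felt (1.1 to 1.2 N m), and the gripper is clear at z = 0.29 m. Handing in.

```bash
python3 - <<'E'
from h import *
ctrl.hand_in(); st("handed in")
E
```

```text
the job is handed in; nothing more can be done
the job is handed in; nothing more can be done
```

The job is done and handed in at about 44 s (limit 69 s). The pair names assume the housing's yaw is 17°. A half turn would swap 1↔3 and 2↔4, leaving the pairs and the order the same.

- **First round:** I turned nut_2 and then nut_4 from loose to half tight. A top view then showed all four bars at about 45°.
- **Second round:** I turned nut_4 and nut_2 fully tight and checked them from above. Only then did I turn nut_3 and nut_1 fully tight.

**Last checks:**
- **Hard stops:** all four nuts reached their stop, at 1.1 to 1.2 N m against about 0.08 N m while turning.
- **Bar direction:** in the final top view all four bars point at the middle of the cover.
- **Forces:** wrist readings stayed around 10 N or less, and no descent hit anything.
- **At hand-in:** the gripper was open and clear, at z = 0.29 m.

**Remaining uncertainty:** before each release at the stop I turned back 2.5°, to the nominal fully tight angle, so a nut may sit up to about half a degree short of its stop. The bar-edge angles I read for nut_1 and nut_3 scatter from 27° to 33° against 28° expected. I put that down to the bars' side faces showing in the view and did not re-measure it.

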